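# Unpin the window cell and hold it up to the inspection camera

## Robot

A 6-joint arm with a two-finger parallel gripper is mounted at the origin on the work surface. World frame = base frame: x ahead of the robot, y to its left, z up, the work surface at z = 0. Lengths are in m, angles in degrees, forces in N, time in s.
With the tool pointing down it reaches from about 0.4 to 0.825 m from the base axis. Payload 7 kg.
Tool frame: the origin (TCP) lies at the centre of the arm's flange, where the gripper is bolted on; the fingertips stand 178 mm ahead of it and the grasp point (between the pads) lies 159 mm ahead of it; z points along the fingers, y is the line along which they close (so a half turn about z gives the same grasp; the last joint's range is limited). The gripper opens to 88 mm and grips with 3 to 60 N. Pads are 19 mm wide; open, the fingers measure 130 mm over their backs; the gripper's body (78 mm by 193 mm) begins 47 mm behind the grasp point.
Start: joints at [93.226, 20.546, 0.682, 0, -70.136, -16.507], TCP at [0.155, 0.657, 0.405] pointing down, gripper open.
Joint ranges: [-176.03, 176.03], [-82.01, 121.73], [-58.28, 71.71], [-173.87, 95.51], [-174.79, -0.11], [-173.66, 173.66]. Speed limits (degrees/s): [136.94, 136.94, 172.46, 180, 180, 180].

## Interface

Orientations are given as [roll, pitch, yaw] about the fixed x, y, z axes, in that order (R = Rz(yaw) Ry(pitch) Rx(roll)).
In Python, from plant import telemetry, snapshot, workorder, nets gives the robot as it stands.
- The arm moves only by the shell command python3 -m creep 'ROWS'. ROWS is JSON, a list that holds one entry, the list of rows, each a list of 5 numbers: the shift along the tool's x, y, z normalised to -1 to 1, where 1 is 0.2 m, then the turn about the tool's z normalised to -1 to 1, where 1 is pi/2 rad, then the opening, from 0 (shut) to 1 (fully open). In form: [[[x, y, z, spin, hand], ...]]. A call has 1 to 8 rows; each row shifts and turns the commanded pose from where the row before left it, along the tool's axes as they then stand; what a row does not reach is not made up. A row lasts 1/12 s, in which the tool goes at most 41.7 mm and 7.16 degrees, less where a joint would pass 70% of its speed; a pose out of reach is approached as far as the arm can. A call with a number of a shift or a turn outside -1 to 1 is refused whole. A call with a gripper value outside its range is refused whole. The fingers move at their own pace and stop on an object; the grip force is fixed at half the most. Time passes only in rows, so rows that do not move let the fingers close. It gives the time, the measured TCP pose, the force, the opening and the grip force at its end, in the units of the state.
- telemetry.get_obs(): the state, without advancing time (a new reading comes with each control period).
- snapshot(name): name is "scene" or "top" or "wrist"; returns a dict with "frame" (384x512x3 uint8, red, green, blue), "fx", "fy", "cx", "cy" (pixels), "rvec" (rotation vector, rad) and "tvec" (3), from world to camera coordinates, as OpenCV has them; the wrist camera has in their place "mount" (4x4, takes a point from camera to tool coordinates, whose origin is the TCP and whose axes are the flange's). Camera axes: x right, y down, z forward; pixel columns grow to the right and rows downward; lengths in m; the calibration is good to about 2 mm. A picture is of the moment at which its call begins: read the wrist's pose just before it. There is no depth.
- workorder.close_job(): hands the job in; it is judged then, once.
Trained networks look in a picture, given as the dict that the camera call returned (one of the last four; its "shot" number tells which), for a name from the list of things; names that differ only in an ending like _2 or _b are one class to them, and where a whole thing is asked for, a point or a joint stands for the part that bears it (a point fixed in the world has none). Each returns a list of dicts, best first, with "confidence" (0 to 1); they miss things now and then, are a little off and sometimes report something else, mostly with a low value. They report only what shows in the picture. A call takes as long as a camera call.
- nets.find_in(picture, query): "uv" ([column, row] in pixels, amid what is visible of it).
- nets.masks_of(picture, query): "region" (384x512 bool, what is visible of it) and "uv" ([column, row] in pixels, amid what is visible of it).
- nets.landmark_of(picture, query): "uv" ([column, row] in pixels: a listed point, or the origin of a listed thing).
The state is a dict: "clock": time; "joint_pos": joint angles; "qvel": joint speeds; "tau": joint torques, N m; "tool_pos": TCP position; "orientation": TCP orientation; "force": force on the tool from outside, world axes, zero at the start; "moment": the same for the moment, N m; "opening": finger opening in m; "gripper_force": force on a finger pad.
Only numpy, scipy, OpenCV 4.12 (cv2) and the standard library are available. Lean on these libraries where they do the work, as an engineer would, in place of code of your own. Each camera call takes 0.05 s, during which the arm holds its last target. There are 200 camera calls.

## Task

Draw the locking pin out of the loading dock and lay it in the dock's side notch, let go of it, and only then lift the window cell out by its handle and hold it up to the inspection camera: window centred on the lens axis 150 mm in front of the lens, square to the view, handle uppermost. Finish while still holding the cell still there in the air, with the cell touching nothing but your gripper; do not knock the camera or shift the other things on the bench.

Things in the scene. Friction and masses are not known exactly. Their poses are not given: they have to be found in the camera images.
- dock: Fixed dock; place, yaw vary. Grey base 71 (x) x 150 (y) x 25 mm. Origin on the bench under the seated cell; +x away from the pin's knob, +y to the side with the notch, z up. Two cheeks 40 wide (y), z 25 to 55: front x -38.5 to -8.5, rear x 8.5 to 22.5; the cell stands between, 1.5 mm play. 12 mm bore along x through cheeks and cell at y 0, z 40; pinned, the cell cannot lift.
- bore (a point): Mouth of the bore on the front cheek's outer face, dock (-38.5, 0, 40) mm; axes as the dock. The pin comes straight out along -x of the dock; its tip is clear of the front cheek after 63 mm.
- notch (a point): Where pin_middle belongs when parked: dock (-18, 80, 40) mm, axes as the dock. The notch is a channel along dock x, open at top and both ends, 40 mm long (x -38 to 2), 16 wide (y 72 to 88), floor z 35, walls up to z 50. The stem lies on its floor, the knob just outside the front end (knob centre at dock x -58), right within about 15 mm lengthwise.
- pin: Locking pin, about 60 g: grey cylindrical knob 24 mm in diameter, 26 long, and coaxial steel stem 10 mm in diameter, 73 long. Origin at the knob's centre, +x along the stem, tip at x = 86. Starts level in the bore, knob towards the robot and 10 mm clear of the front cheek, origin at dock (-62, 0, 39) mm. Loose in the bore, not threaded; its roll does not matter.
- pin_middle (a point): Balance point of the pin, 40 mm from the knob's centre along the stem; axes as the pin.
- cell: Window cell, about 200 g, standing in the dock's slot: aluminium frame 14 mm thick (x), 64 wide (y), 70 high with a glass window 54 x 32 mm; on top a grey handle 12 (x) x 24 (y), 40 high. Origin: centre of its underside, at dock (0, 0, 25) mm at the start, axes as the dock; x is the window's normal, z up. Front and back are alike. It lifts straight up, free of the slot after 30 mm.
- window (a point): Centre of the window, cell (0, 0, 46) mm; axes as the cell. This point is to be brought to focus.
- handle (a point): Grip point in the handle, cell (0, 0, 92) mm; axes as the cell. The handle runs from cell z 70 to 110.
- camera: Stand of the inspection camera, fixed; place and yaw vary. Origin on the bench, z up, +x towards the post: base 90 x 120 x 12 mm centred at x 215, 16 mm post at x 235, 342 high. The grey head (44 mm square, black lens barrel 38 mm in diameter) hinges at (200, 0, 280) mm; it looks to -x, the robot's side, tilted down 0.15 to 0.5 rad, differently each time; leave it so.
- focus (a point): Focus point, in the air on the lens axis 150 mm in front of the lens, 0.18 to 0.25 m above the bench. x points along the lens axis from here to the lens (upwards by the head's tilt), y is level, z is up in the picture. The cell is square to the view when its x and y lie along these and its handle is towards +z: it leans back from the camera by the tilt.
- jar: Bystander: small amber jar with black lid, 48 mm across, 65 high, beside the dock. Origin: centre of its underside.
- reagent: Bystander: amber bottle, 56 mm across, 115 high, behind the dock. Origin: centre of its underside.
- beaker: Bystander: small clear beaker, 54 mm across, 70 high, near the camera. Origin: centre of its underside.
- spatula: Bystander: flat steel spatula 160 mm long lying on the bench near the camera. Origin: centre of its underside.
- washbottle: Bystander: white bottle with a red cap, 60 mm across, 130 high, towards the back of the bench. Origin: centre of its underside.
- weight: Bystander: brass balance weight with a small knob, 36 mm across, 42 high, at the front of the bench. Origin: centre of its underside.

How it is judged (in metres and radians):
On the way, in this order (a step that is already met when the one before it is completed fails the run):
1. the pin is drawn clear of the bore, the cell still seated in the dock (distance between pin_middle and bore above 0.025 m and distance between pin and bore above 0.08 m and distance between cell and dock below 0.03 m and angle between cell's own z axis and vertical below 0.12 rad).
2. the pin lies in the side notch, let go, the cell still seated (x of pin_middle in the frame of notch between -0.018 and 0.018 m and y of pin_middle in the frame of notch between -0.006 and 0.006 m and z of pin_middle in the frame of notch between -0.005 and 0.004 m and angle between the x axis of pin and the x axis of dock, either way round below 0.2 rad and contact force between the fingers and pin below 0.05 N and linear speed of pin below 0.03 m/s and distance between cell and dock below 0.03 m and angle between cell's own z axis and vertical below 0.12 rad), for 0.2 s.
3. the cell is lifted clear of the dock (z of cell in the frame of dock above 0.065 m and contact force between cell and dock below 0.05 N), for 0.1 s.
At the end, for the whole second after the job is handed in: Cell held still in the air: window centre within 20 mm of the focus along the lens axis and 15 mm across it, square and level within 0.15 rad, handle up, touching neither dock nor camera; pin let go in the notch, on its floor, within 18 mm lengthwise and 0.2 rad (x of pin_middle in the frame of notch between -0.018 and 0.018 m and y of pin_middle in the frame of notch between -0.006 and 0.006 m and z of pin_middle in the frame of notch between -0.005 and 0.004 m and angle between the x axis of pin and the x axis of dock, either way round below 0.2 rad and contact force between the fingers and pin below 0.05 N and linear speed of each of pin, cell below 0.03 m/s and x of window in the frame of focus between -0.02 and 0.02 m and y of window in the frame of focus between -0.015 and 0.015 m and z of window in the frame of focus between -0.015 and 0.015 m and angle between the x axis of cell and the x axis of focus, either way round below 0.15 rad and angle between the y axis of cell and the y axis of focus, either way round below 0.15 rad and z of handle in the frame of focus above 0.02 m and height (world z) of window above 0.13 m and contact force between the fingers and cell above 1 N and contact force between cell and dock below 0.05 N and contact force between cell and camera below 0.05 N and angular speed of cell below 0.3 rad/s); the arm keeps its last pose, push and grip.
It fails at once if the camera is knocked (its view shifts by more than 10 mm, or it is struck harder than 5 N) (distance of focus from where it was at the start of the episode above 0.01 m or contact force between camera and anything else above 5 N).
It fails at once if a bystander on the bench is shifted more than 30 mm (distance of any of jar, reagent, beaker, spatula, washbottle, weight from where it was at the start of the episode above 0.03 m).
It also fails if it takes over 56 s, if anything falls off the work surface, if the arm or the gripper's body presses on something with over 40 N, if the wrist force passes 120 N, or if a joint passes its speed limit or range.

## Working session

There is one attempt and no reset: what is moved stays moved. The work goes in short steps, Python scripts to look and compute and a shell command to move; the robot and the scene stay as the last step left them, time stands still between calls to the robot, and variables do not carry over. Pictures are saved under pics/ and viewed, at most 10 in all, crops included, and the job is handed in when it is done.

```bash
mkdir -p pics; cat > h.py <<'E'
import numpy as np, cv2
from plant import telemetry, snapshot, workorder, nets
from scipy.spatial.transform import Rotation as Ro
def pose():
    s=telemetry.get_obs(); return np.array(s["tool_pos"]), Ro.from_euler('xyz',s["orientation"],degrees=True).as_matrix()
def shot(n):
    p,R=pose(); d=snapshot(n)
    if "mount" in d:
        T=np.eye(4);T[:3,:3]=R;T[:3,3]=p
        M=np.linalg.inv(T@np.array(d["mount"])); d["Rw"],d["tw"]=M[:3,:3],M[:3,3]
    else:
        d["Rw"]=cv2.Rodrigues(np.array(d["rvec"],float))[0]; d["tw"]=np.array(d["tvec"],float).ravel()
    return d
def ray(d,uv):
    v=d["Rw"].T@np.array([(uv[0]-d["cx"])/d["fx"],(uv[1]-d["cy"])/d["fy"],1]); return -d["Rw"].T@d["tw"], v/np.linalg.norm(v)
def onz(d,uv,z):
    c,v=ray(d,uv); return c+v*(z-c[2])/v[2]
def tri(rs):
    A=np.zeros((3,3));b=np.zeros(3)
    for c,v in rs:
        P=np.eye(3)-np.outer(v,v);A+=P;b+=P@c
    x=np.linalg.solve(A,b); return x,[round(1e3*np.linalg.norm(np.cross(x-c,v)),1) for c,v in rs]
def proj(d,X):
    q=d["Rw"]@np.asarray(X,float)+d["tw"]; return np.array([d["fx"]*q[0]/q[2]+d["cx"],d["fy"]*q[1]/q[2]+d["cy"]])
def save(d,n): cv2.imwrite("pics/"+n,d["frame"][:,:,::-1])
E
python3 - <<'E'
from h import *
np.set_printoptions(precision=4,suppress=True)
print(pose())
S=shot("scene");T=shot("top");W=shot("wrist")
save(W,"w0.png")
cv2.imwrite("pics/st0.png",cv2.resize(np.hstack([S["frame"],T["frame"]]),(800,300))[:,:,::-1])
for n in "dock bore notch pin pin_middle cell window handle camera focus jar reagent beaker spatula washbottle weight".split():
    r=[]
    for d,l in((S,"s"),(T,"t"),(W,"w")):
        q=nets.landmark_of(d,n)
        if q: print(n,l,np.round(q[0]["uv"],1),round(q[0]["confidence"],2)); r+= [ray(d,q[0]["uv"])] if q[0]["confidence"]>.3 and l!="w" else []
    if len(r)>1: print("   ",*tri(r))
print({k:T[k] for k in("fx","cx","cy")},-T["Rw"].T@T["tw"],-S["Rw"].T@S["tw"])
E
```

```text
(array([0.155 , 0.6568, 0.4037]), array([[ 0.9732, -0.2298, -0.0002],
       [-0.2298, -0.9732, -0.0017],
       [ 0.0001,  0.0017, -1.    ]]))
dock s [172.2 236.2] 0.6
dock t [330.1 193.2] 0.73
    [ 0.5967 -0.2469 -0.0053] [np.float64(3.2), np.float64(3.2)]
bore s [167.2 215.7] 0.86
bore t [338.1 205. ] 0.88
    [ 0.5628 -0.2574  0.0388] [np.float64(3.1), np.float64(3.1)]
notch s [201.2 208.8] 0.56
notch t [309.  206.4] 0.97
    [ 0.5594 -0.171   0.0637] [np.float64(0.4), np.float64(0.4)]
pin t [327.5 192.5] 0.61
pin_middle t [334.2 199.1] 0.48
cell s [172.  229.9] 0.74
cell t [334.5 191.5] 0.44
    [ 0.5996 -0.2464  0.0286] [np.float64(1.4), np.float64(1.4)]
window s [169.4 218.6] 0.69
window t [334.6 195.7] 0.58
    [ 0.5871 -0.2444  0.059 ] [np.float64(3.8), np.float64(3.8)]
handle s [166.6 206.2] 0.92
handle t [339.  189.1] 0.61
    [ 0.6008 -0.2387  0.1267] [np.float64(3.4), np.float64(3.4)]
camera t [336.3 204.3] 0.47
focus t [339.3 190.3] 0.16
jar s [128.  256.8] 0.68
jar t [368.6 170. ] 0.82
    [ 0.6606 -0.3515  0.    ] [np.float64(0.6), np.float64(0.6)]
reagent s [187.9 276.8] 0.71
reagent t [313.4 152.3] 0.96
    [ 0.7128 -0.1982 -0.0073] [np.float64(1.0), np.float64(1.0)]
beaker s [373.3 237.3] 0.92
beaker t [142.7 186.7] 0.92
    [0.6171 0.2722 0.0169] [np.float64(3.0), np.float64(3.0)]
spatula s [308.6 246.9] 0.88
spatula t [207.  179.4] 0.79
    [0.6374 0.1015 0.0049] [np.float64(1.0), np.float64(1.0)]
washbottle s [270.4 292.6] 0.91
washbottle t [239.7 133.4] 0.7
    [0.7643 0.0049 0.0102] [np.float64(3.9), np.float64(3.9)]
weight s [263.7 179.1] 0.63
weight t [243.9 264. ] 0.66
    [ 0.4031 -0.0033  0.0028] [np.float64(3.4), np.float64(3.4)]
{'fx': 385.18898363715624, 'cx': 245.60676676145837, 'cy': 188.79335123887867} [0.5486 0.0064 1.072 ] [ 1.1722 -0.0407  0.8535]
```

View pics/st0.png

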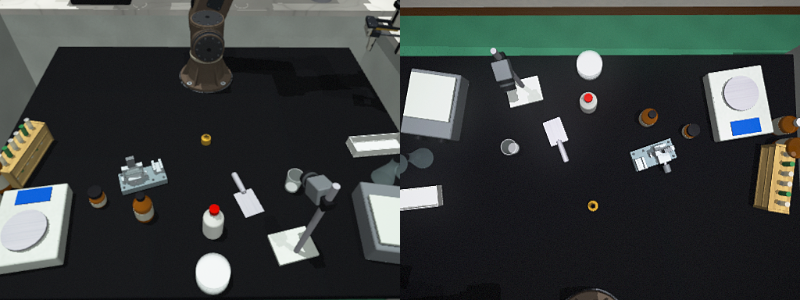

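```bash
python3 - <<'E'
from h import *
np.set_printoptions(precision=4,suppress=True)
S=shot("scene");T=shot("top");W=shot("wrist");print(W["mount"],W["fx"])
rs=[]
for d,l in((S,"s"),(T,"t")):
    m=nets.masks_of(d,"camera")
    for q in m[:2]:
        r=q["region"];y,x=np.nonzero(r);print(l,q["uv"],q["confidence"],x.min(),x.max(),y.min(),y.max())
a=S["frame"][205:345,335:460]; b=T["frame"][55:150,110:195]
a=cv2.resize(a,(400,448),interpolation=cv2.INTER_CUBIC);b=cv2.resize(b,(400,447),interpolation=cv2.INTER_CUBIC)
print("scales",400/125,448/140,400/85,447/95)
o=np.zeros((448,800,3),np.uint8);o[:,:400]=a;o[:447,400:]=b
cv2.imwrite("pics/cam.png",o[:,:,::-1])
E
```

```text
[[-0.001  -0.9562 -0.2926  0.0796]
 [ 1.     -0.0008 -0.0008  0.    ]
 [ 0.0005 -0.2926  0.9562  0.0201]
 [ 0.      0.      0.      1.    ]] 294.13021386761284
s [394.4, 296.1] 0.68 343 435 218 340
t [145.2, 108.2] 0.68 116 183 62 136
scales 3.2 3.2 4.705882352941177 4.705263157894737
```

View pics/cam.png

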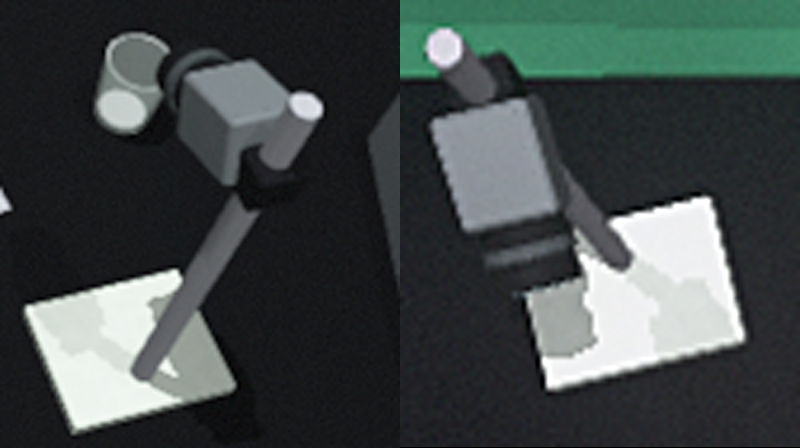

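```bash
cat > camfit.py <<'E'
from h import *
from scipy.optimize import least_squares
np.set_printoptions(precision=4,suppress=True)
S=shot("scene");T=shot("top")
su=lambda p:(335+p[0]/3.2,205+p[1]/3.2); tu=lambda p:(110+p[0]/4.706,55+p[1]/4.706)
B=[(S,su((25,308)),(.17,-.06,.012)),(S,su((180,270)),(.17,.06,.012)),(S,su((237,385)),(.26,.06,.012)),(S,su((75,432)),(.26,-.06,.012)),
(T,tu((314,195)),(.26,-.06,.012)),(T,tu((345,342)),(.17,-.06,.012)),(T,tu((148,390)),(.17,.06,.012)),
(S,su((306,107)),(.235,0,.342)),(T,tu((43,47)),(.235,0,.342)),(S,su((145,375)),(.235,0,.012)),(T,tu((222,265)),(.235,0,.012))]
H=[(T,(163,210),1,-22,22),(T,(68,232),1,22,22),(T,(30,122),0,22,22),(T,(125,97),0,-22,22),
(S,(180,88),1,-22,22),(S,(258,60),1,22,22),(S,(237,125),0,-22,22),(S,(237,185),0,-22,-22),(S,(185,145),1,-22,-22),(T,(150,286),2,0,19)]
def world(p,X):
    c,s=np.cos(p[2]),np.sin(p[2]); return np.array([p[0]+c*X[0]-s*X[1],p[1]+s*X[0]+c*X[1],X[2]])
def res(p,full=False):
    r=[proj(d,world(p,X))-uv for d,uv,X in B]
    t=p[3]
    for d,uv,i,y,n in H:
        s=p[4+i];X=np.array([.2,0,.28])+s*np.array([-np.cos(t),0,-np.sin(t)])+np.array([0,y/1e3,0])+n/1e3*np.array([-np.sin(t),0,np.cos(t)])
        r.append(proj(d,world(p,X))-(su(uv) if d is S else tu(uv)))
    return np.array(r) if full else np.ravel(r)
o=least_squares(res,[.55,.2,.2,.3,-.02,.03,.05],loss="soft_l1")
p=o.x;print(p,np.degrees(p[2]));print(np.round(res(p,True).T,1))
L=p[6]+.15;t=p[3];print("focus",world(p,(.2-L*np.cos(t),0,.28-L*np.sin(t))))
E
python3 camfit.py
```

```text
[ 0.606   0.1827  0.2424  0.59   -0.0335  0.016   0.0493] 13.88683842009455
[[-0.2 -0.8  0.4  0.5 -1.2 -0.  -0.3  0.4  0.1 -1.  -0.5 -0.1 -0.8 -1.7
  -0.3 -0.1 -1.9 -1.6 -1.  -0.7 -2.1]
 [-0.8 -0.9 -0.  -1.  -1.2 -1.5 -1.1 -0.7 -1.2 -1.1 -2.3 -0.7 -0.2 -0.4
  -0.4 -3.6  0.2 -4.7  0.7  1.3  0.4]]
focus [0.6394 0.191  0.1691]
```

```bash
python3 -m creep '[[[0.156,0.119,-0.03,0,1],[0.156,0.119,-0.03,0,1],[0.156,0.119,-0.03,0,1],[0.156,0.119,-0.03,0,1],[0.156,0.119,-0.03,0,1],[0.156,0.119,-0.03,0,1],[0.156,0.119,-0.03,0,1],[0.156,0.119,-0.03,0,1]]]'
python3 -m creep '[[[0.156,0.119,-0.03,0,1],[0.156,0.119,-0.03,0,1],[0.156,0.119,-0.03,0,1],[0.156,0.119,-0.03,0,1],[0.156,0.119,-0.03,0,1],[0.156,0.119,-0.03,0,1],[0.156,0.119,-0.03,0,1],[0.156,0.119,-0.03,0,1]]]'
python3 -m creep '[[[0.156,0.119,-0.03,0,1],[0.156,0.119,-0.03,0,1],[0.156,0.119,-0.03,0,1],[0.156,0.119,-0.03,0,1],[0.156,0.119,-0.03,0,1],[0,0,0,0.0775,1],[0,0,0,0.0775,1],[0,0,0,0.0775,1]]]'
python3 -m creep '[[[0,0,0,0.0775,1],[0,0,0,0.0775,1],[0,0,0,0.0775,1],[0,0,0,0.0775,1],[0,0,0,0.0775,1],[0,0,0,0.0775,1],[0,0,0,0.0775,1],[0,0,0,0.0775,1]]]'
python3 -m creep '[[[0,0,0,0,1],[0,0,0,0,1]]]'
python3 - <<'E'
from h import *
W=shot("wrist");save(W,"w1.png");print(pose())
E
```

```text
clock: 3.57
tool_pos: [0.355, 0.4125, 0.4533]
orientation: [-180.0, -0.0, -13.3]
force: [1.3, 0.4, -0.4]
opening: 0.0875
gripper_force: 0.0
clock: 4.23
tool_pos: [0.5542, 0.1698, 0.5014]
orientation: [-180.0, -0.0, -13.3]
force: [1.6, 1.1, 0.0]
opening: 0.0874
gripper_force: 0.0
clock: 4.9
tool_pos: [0.6785, 0.0189, 0.53]
orientation: [180.0, 0.0, -34.7]
force: [-0.3, -0.1, 0.4]
opening: 0.0876
gripper_force: 0.0
clock: 5.57
tool_pos: [0.6779, 0.02, 0.5306]
orientation: [180.0, -0.0, -90.4]
force: [0.2, 0.6, 0.0]
opening: 0.0875
gripper_force: 0.0
clock: 5.73
tool_pos: [0.6779, 0.02, 0.5307]
orientation: [-180.0, -0.0, -89.8]
force: [-0.9, -0.0, -0.2]
opening: 0.0874
gripper_force: 0.0
(array([0.67792883, 0.01997443, 0.53067069]), array([[ 4.26561966e-03, -9.99990902e-01,  2.60496496e-05],
       [-9.99990902e-01, -4.26561886e-03,  3.05819286e-05],
       [-3.04705325e-05, -2.61798635e-05, -9.99999999e-01]]))
```

View pics/w1.png

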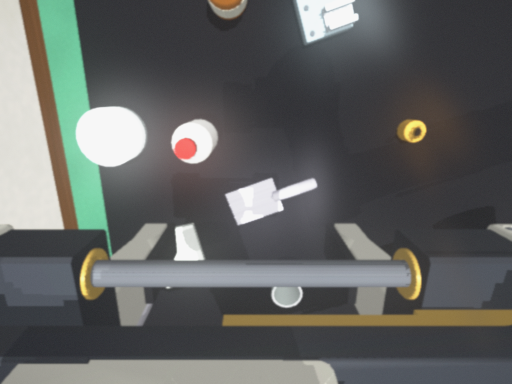

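```bash
cat >> camfit.py <<'E'
# base-only fit, then per-view offset
rb=lambda q:np.ravel([proj(d,world(q,X))-uv for d,uv,X in B])
q=least_squares(rb,[.6,.18,.24],loss="soft_l1").x; print("base fit",q)
off={id(v):np.mean([uv-proj(d,world(q,X)) for d,uv,X in B if d is v],0) for v in(S,T)}; print(list(off.values()))
def head(t,s,y,n):
    return world(q,np.array([.2,0,.28])+s*np.array([-np.cos(t),0,-np.sin(t)])+np.array([0,y,0])+n*np.array([-np.sin(t),0,np.cos(t)]))
def P(d,X): return proj(d,X)+off[id(d)]
def rh(s,t): return np.ravel([P(d,head(t,s[i],y/1e3,n/1e3))-(su(uv) if d is S else tu(uv)) for d,uv,i,y,n in H])
for t in(.2,.3,.35,.4,.45,.5,.55):
    o=least_squares(rh,[-.02,.03,.05],args=(t,),loss="soft_l1");print(t,o.x,round(o.cost,2))
rows=[]
for t in(.3,.5):
    s=least_squares(rh,[-.02,.03,.05],args=(t,),loss="soft_l1").x;row=[]
    for d,x0,y0 in((S,372,213),(T,100,62)):
        im=cv2.resize(d["frame"][y0:y0+60,x0:x0+80],(400,300),interpolation=cv2.INTER_CUBIC)
        im=np.clip(im*1.6,0,255).astype(np.uint8)
        U=lambda X:tuple(int(v) for v in (P(d,X)-(x0,y0)+.5)*5)
        c=[[head(t,a,y,n) for y,n in((-.022,-.022),(.022,-.022),(.022,.022),(-.022,.022))] for a in s[:2]]
        for i in range(4):
            for f in c: cv2.line(im,U(f[i]),U(f[(i+1)%4]),(255,0,0))
            cv2.line(im,U(c[0][i]),U(c[1][i]),(255,255,0))
        a=np.linspace(0,6.28,40)
        cv2.polylines(im,[np.array([U(head(t,s[2],.019*np.cos(x),.019*np.sin(x))) for x in a])],False,(0,255,0))
        row.append(im)
    rows.append(np.hstack(row))
cv2.imwrite("pics/ov.png",np.vstack(rows)[:,:,::-1])
E
python3 camfit.py
```

```text
[ 0.606   0.1827  0.2424  0.59   -0.0335  0.016   0.0493] 13.88683842009455
[[-0.2 -0.8  0.4  0.5 -1.2 -0.  -0.3  0.4  0.1 -1.  -0.5 -0.1 -0.8 -1.7
  -0.3 -0.1 -1.9 -1.6 -1.  -0.7 -2.1]
 [-0.8 -0.9 -0.  -1.  -1.2 -1.5 -1.1 -0.7 -1.2 -1.1 -2.3 -0.7 -0.2 -0.4
  -0.4 -3.6  0.2 -4.7  0.7  1.3  0.4]]
focus [0.6394 0.191  0.1691]
base fit [0.6054 0.1847 0.232 ]
[array([0.2475, 0.7752]), array([0.3148, 1.3789])]
0.2 [-0.0261  0.0198  0.0505] 28.29
0.3 [-0.0282  0.0181  0.0487] 20.36
0.35 [-0.0295  0.0174  0.0479] 16.92
0.4 [-0.031   0.0167  0.0473] 14.15
0.45 [-0.0324  0.0161  0.0467] 12.39
0.5 [-0.0336  0.0156  0.0463] 11.71
0.55 [-0.0348  0.0149  0.046 ] 11.72
```

View pics/ov.png

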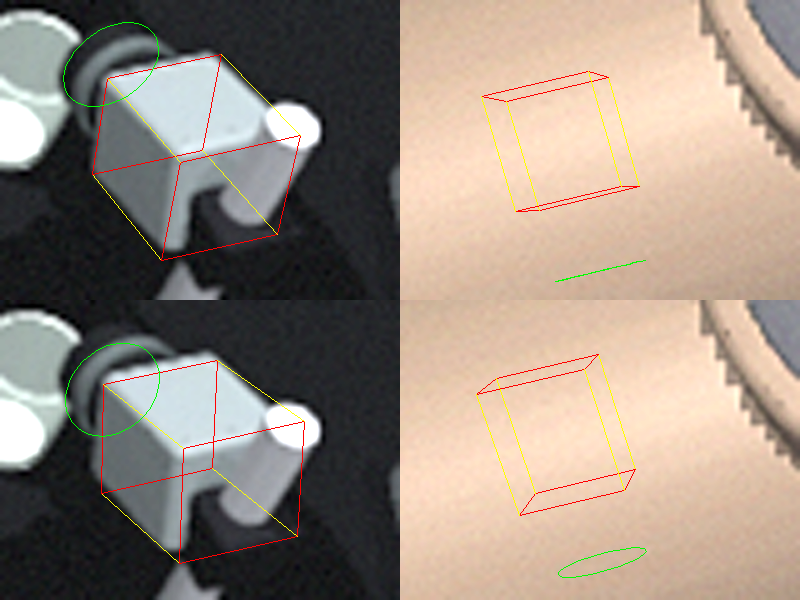

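```bash
sed -i '/^rows=\[\]/,$d' camfit.py; cat >> camfit.py <<'E'
print("---")
H2=[h for h in H if h[0] is T]; V=[((108,79),1,-22,22),((217,55),1,22,22),((181,157),0,-22,22),((161,250),0,-22,-22),((93,168),1,-22,-22)]
def r2(p,full=0):
    t,s=p[0],p[1:4]
    r=[P(d,head(t,s[i],y/1e3,n/1e3))-tu(uv) for d,uv,i,y,n in H2]
    r+=[P(S,head(t,s[i],y/1e3,n/1e3))-(np.array(uv)/5-.5+(372,213)) for uv,i,y,n in V]
    return np.array(r) if full else np.ravel(r)
o=least_squares(r2,[.3,-.02,.03,.05],loss="soft_l1");print(o.x,o.cost);print(np.round(r2(o.x,1).T,1))
H2=[];o=least_squares(lambda p:r2(np.r_[p,.05]),[.3,-.02,.03]);print("scene only",o.x)
L=.2
for t in(.25,.3,.35):print(t,"focus",head(t,L,0,0))
E
python3 camfit.py | sed -n '/---/,$p'
```

```text
---
[ 0.3183 -0.0277  0.0192  0.0484] 7.120482672660456
[[-0.6 -1.5 -0.6  0.7 -3.9 -0.6  0.4 -0.4  0.1 -0.4]
 [-0.1  0.2  0.3  0.6  0.3 -0.4 -0.4  0.5  1.9  1.3]]
scene only [ 0.2931 -0.0257  0.0191]
0.25 focus [0.6114 0.1862 0.2305]
0.3 focus [0.6141 0.1868 0.2209]
0.35 focus [0.6172 0.1875 0.2114]
```

```bash
python3 -m creep '[[[0.14,0.108,0.082,0,1],[0.14,0.108,0.082,0,1],[0.14,0.108,0.082,0,1],[0.14,0.108,0.082,0,1],[0.14,0.108,0.082,0,1],[0.14,0.108,0.082,0,1],[0.14,0.108,0.082,0,1],[0.14,0.108,0.082,0,1]]]' >/dev/null
python3 -m creep '[[[0.14,0.108,0.082,0,1],[0.14,0.108,0.082,0,1],[0.14,0.108,0.082,0,1],[0,0,0,-0.0778,1],[0,0,0,-0.0778,1],[0,0,0,-0.0778,1],[0,0,0,-0.0778,1],[0,0,0,-0.0778,1]]]'
python3 -m creep '[[[0,0,0,-0.0778,1],[0,0,0,-0.0778,1],[0,0,0,-0.0778,1],[0,0,0,-0.0778,1],[0,0,0,-0.0778,1],[0,0,0,-0.0778,1],[0,0,0,-0.0778,1],[0,0,0,-0.0778,1]]]' >/dev/null
python3 -m creep '[[[0,0,0,-0.0778,1],[0,0,0,-0.0778,1],[0,0,0,0,1],[0,0,0,0,1]]]'
python3 - <<'E'
from h import *
np.set_printoptions(precision=4,suppress=True)
W=shot("wrist");S=shot("scene");T=shot("top");save(W,"w2.png");print(pose())
for n in "dock bore notch pin pin_middle cell window handle".split():
    r=[]
    for d,l in((S,"s"),(T,"t"),(W,"w")):
        q=nets.landmark_of(d,n)
        if q and q[0]["confidence"]>.3: print(n,l,np.round(q[0]["uv"],1),round(q[0]["confidence"],2)); r+= [ray(d,q[0]["uv"])]
    if len(r)>1: print("   ",*tri(r))
E
```

```text
clock: 7.32
tool_pos: [0.4402, -0.2882, 0.3504]
orientation: [-180.0, -0.0, -54.6]
force: [-0.1, 0.7, -0.0]
opening: 0.0878
gripper_force: 0.0
clock: 8.32
tool_pos: [0.4403, -0.288, 0.3504]
orientation: [180.0, -0.0, 14.8]
force: [-0.5, -1.1, -0.0]
opening: 0.0876
gripper_force: 0.0
(array([ 0.4403, -0.288 ,  0.3503]), array([[ 0.9665,  0.2566,  0.0001],
       [ 0.2566, -0.9665, -0.0001],
       [ 0.0001,  0.0001, -1.    ]]))
dock s [173.8 235.6] 0.89
dock t [331.9 192.5] 0.78
    [ 0.5982 -0.2461  0.0007] [np.float64(1.2), np.float64(1.2)]
bore s [168.5 214.2] 0.72
bore t [337.4 203.9] 0.89
bore w [250.9  48.5] 0.69
    [ 0.5614 -0.2555  0.0411] [np.float64(2.3), np.float64(5.5), np.float64(3.7)]
notch s [202.8 215.5] 0.67
notch t [307.4 207.8] 0.87
notch w [157.1  29.2] 0.61
    [ 0.555  -0.171   0.0304] [np.float64(1.1), np.float64(2.2), np.float64(1.7)]
pin s [165.6 213.2] 0.46
pin t [340.6 215.2] 0.6
pin w [252.3  73.8] 0.6
    [ 0.538  -0.2669  0.0191] [np.float64(4.6), np.float64(3.3), np.float64(3.4)]
pin_middle t [308.6 207.1] 0.56
cell s [172.4 226.7] 0.82
cell t [334.8 191.8] 0.7
cell w [245.4   5.9] 0.68
    [ 0.5947 -0.2448  0.0348] [np.float64(1.2), np.float64(4.4), np.float64(3.5)]
window s [168.7 217. ] 0.88
window t [340.2 192.3] 0.36
window w [249.1  15.2] 0.48
    [ 0.5865 -0.2514  0.0632] [np.float64(2.4), np.float64(9.6), np.float64(7.9)]
handle s [164.5 205.6] 0.87
handle t [341.6 187.6] 0.5
    [ 0.604  -0.2428  0.1332] [np.float64(2.6), np.float64(2.6)]
```

View pics/w2.png

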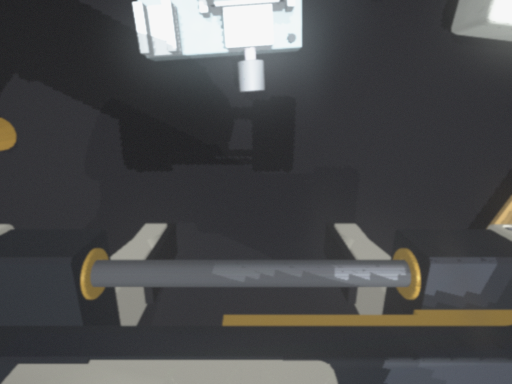

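```bash
cat > dockfit.py <<'E'
from h import *
from scipy.optimize import least_squares
np.set_printoptions(precision=4,suppress=True)
M={"dock":(0,0,0),"bore":(-38.5,0,40),"notch":(-18,80,40),"pin":(-62,0,39),"cell":(0,0,25),"window":(0,0,71),"handle":(0,0,117)}
def fit(M,frames=("wrist","scene","top"),x0=(.598,-.246,.26)):
    D=[]
    for f in frames:
        d=shot(f)
        for n,X in M.items():
            q=nets.landmark_of(d,n)
            if q and q[0]["confidence"]>.3: D.append((d,n,np.array(X)/1e3,q[0]["uv"],f))
    def w(p,X):
        c,s=np.cos(p[2]),np.sin(p[2]);return np.array([p[0]+c*X[0]-s*X[1],p[1]+s*X[0]+c*X[1],X[2]])
    def res(p): # mm, distance to ray
        o=[]
        for d,n,X,uv,f in D:
            c,v=ray(d,uv);o.append(1e3*np.cross(w(p,X)-c,v))
        return np.ravel(o)
    o=least_squares(res,x0,loss="soft_l1",f_scale=3)
    return o.x,[(n,f[0],round(np.linalg.norm(r),1)) for (d,n,X,uv,f),r in zip(D,res(o.x).reshape(-1,3))],w
if __name__=="__main__":
    p,r,w=fit(M);print(p,np.degrees(p[2]),r)
    for n in("pin","notch","handle","bore"):print(n,w(p,np.array(M[n])/1e3))
E
python3 dockfit.py; python3 - <<'E'
from h import *
W=shot("wrist")
a,b=onz(W,(150,57),.025),onz(W,(302,47),.025);d=a-b;print("edge yaw",np.degrees(np.arctan2(-d[0],d[1])),a,b)
for uv in((251,75),(251,61),(252,90)):print(uv,onz(W,uv,.045))
q=nets.masks_of(W,"pin")[0];y,x=np.nonzero(q["region"]);print(q["uv"],x.min(),x.max(),y.min(),y.max())
E
```

```text
[ 0.5954 -0.2439  0.3108] 17.804942308685924 [('dock', 'w', np.float64(1.1)), ('bore', 'w', np.float64(0.9)), ('notch', 'w', np.float64(1.5)), ('pin', 'w', np.float64(1.0)), ('cell', 'w', np.float64(1.3)), ('dock', 's', np.float64(5.3)), ('bore', 's', np.float64(14.0)), ('notch', 's', np.float64(0.2)), ('cell', 's', np.float64(6.3)), ('window', 's', np.float64(2.7)), ('handle', 's', np.float64(7.5)), ('dock', 't', np.float64(1.7)), ('bore', 't', np.float64(7.7)), ('notch', 't', np.float64(6.5)), ('pin', 't', np.float64(5.4)), ('cell', 't', np.float64(5.5)), ('window', 't', np.float64(9.1)), ('handle', 't', np.float64(2.3))]
pin [ 0.5364 -0.2628  0.039 ]
notch [ 0.5538 -0.1732  0.04  ]
handle [ 0.5954 -0.2439  0.117 ]
bore [ 0.5588 -0.2557  0.04  ]
edge yaw 18.405515138381585 [ 0.52830468 -0.16535053  0.025     ] [ 0.57408877 -0.30293837  0.025     ]
(251, 75) [ 0.53632479 -0.26305188  0.045     ]
(251, 61) [ 0.54766483 -0.26001105  0.045     ]
(252, 90) [ 0.52407989 -0.26728816  0.045     ]Traceback (most recent call last):
  File "<stdin>", line 5, in <module>
IndexError: list index out of range
```

```bash
python3 -m creep '[[[0,0,0,-0.038,1],[0.1,0.01,0.08,0,1],[0.1,0.01,0.08,0,1],[0.1,0.01,0.08,0,1],[0,0,0,0,1],[0,0,0,0,1]]]'
python3 - <<'E'
from dockfit import *
p,r,w=fit(M,("wrist","wrist","scene"));print(p,np.degrees(p[2]),r)
print(pose());print(w(p,np.array(M["pin"])/1e3))
t,R=pose();print("pin in tool",R.T@(w(p,np.array(M["pin"])/1e3)-t))
W=shot("wrist");save(W,"w3.png")
E
```

```text
clock: 11.47
tool_pos: [0.4995, -0.2744, 0.3009]
orientation: [-179.9, 0.1, 18.5]
force: [-1.6, 0.2, 0.4]
opening: 0.0877
gripper_force: 0.0
[ 0.5944 -0.244   0.3253] 18.63693009602981 [('dock', 'w', np.float64(1.1)), ('bore', 'w', np.float64(1.1)), ('pin', 'w', np.float64(3.5)), ('cell', 'w', np.float64(1.7)), ('window', 'w', np.float64(1.9)), ('handle', 'w', np.float64(1.6)), ('dock', 'w', np.float64(1.3)), ('bore', 'w', np.float64(2.2)), ('notch', 'w', np.float64(1.3)), ('pin', 'w', np.float64(4.3)), ('cell', 'w', np.float64(0.9)), ('window', 'w', np.float64(1.2)), ('handle', 'w', np.float64(1.9)), ('dock', 's', np.float64(2.0)), ('bore', 's', np.float64(5.9)), ('notch', 's', np.float64(5.4)), ('cell', 's', np.float64(4.2)), ('window', 's', np.float64(2.3)), ('handle', 's', np.float64(2.4))]
(array([ 0.4991, -0.2747,  0.3022]), array([[ 0.9486,  0.3164, -0.0001],
       [ 0.3164, -0.9486, -0.    ],
       [-0.0001, -0.    , -1.    ]]))
[ 0.5356 -0.2638  0.039 ]
pin in tool [0.0381 0.0012 0.2632]
```

View pics/w3.png

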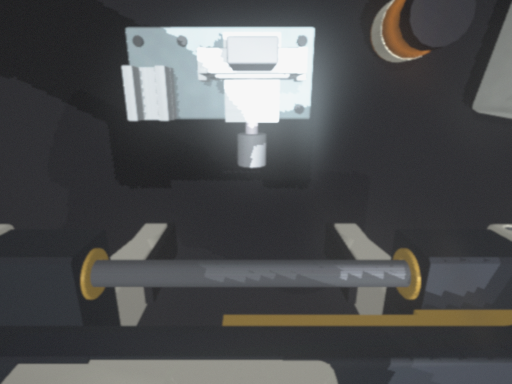

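```bash
python3 -m creep '[[[0.18,0.005,0,0,1],[0,0,0.18,0,1],[0,0,0.18,0,1],[0,0,0.16,0,1],[0,0,0,0,1],[0,0,0,0,0],[0,0,0,0,0],[0,0,0,0,0]]]'
python3 -m creep '[[[0,0,0,0,0],[0,0,0,0,0],[0,0,0,0,0],[0,0,0,0,0],[0,0,0,0,0]]]'
```

```text
clock: 13.38
tool_pos: [0.5346, -0.2646, 0.2007]
orientation: [179.9, -0.2, 18.5]
force: [0.3, -0.5, -0.6]
opening: 0.0729
gripper_force: 0.0
clock: 13.8
tool_pos: [0.5336, -0.2643, 0.1987]
orientation: [180.0, -0.0, 18.4]
force: [-0.9, -0.2, -0.4]
opening: 0.04
gripper_force: 0.0
```

```bash
python3 -m creep '[[[0,0,0,0,0],[0,0,0,0,0],[0,0,0,0,0],[0,0,0,0,0],[0,0,0,0,0]]]'
```

```text
clock: 14.22
tool_pos: [0.5336, -0.2643, 0.1982]
orientation: [-180.0, 0.0, 18.4]
force: [-0.2, -0.2, 0.8]
opening: 0.0232
gripper_force: 30.0
```

```bash
python3 -m creep '[[[-0.05,0,0,0,0],[-0.075,0,0,0,0],[-0.075,0,0,0,0],[-0.075,0,0,0,0],[-0.075,0,0,0,0],[-0.05,0,0,0,0],[0,0,0,0,0],[0,0,0,0,0]]]'
python3 - <<'E'
from dockfit import *
t,R=pose();g=t+R@[0,0,.159]
W=shot("wrist");save(W,"w4.png")
for n in("dock","bore","notch","pin","pin_middle","cell"):
    q=nets.landmark_of(W,n)
    if q:print(n,q[0]["uv"],round(q[0]["confidence"],2))
p,r,w=fit({k:v for k,v in M.items() if k!="pin"},("wrist","wrist"));print(p,np.degrees(p[2]),r)
print("grasp",g,"notch knob target in tool",R.T@(w(p,np.array([-.058,.08,.04]))-g))
E
```

```text
clock: 14.88
tool_pos: [0.457, -0.29, 0.1986]
orientation: [180.0, -0.0, 18.4]
force: [0.4, 0.2, -0.8]
opening: 0.0233
gripper_force: 30.0
bore [250.3, 33.2] 0.62
notch [247.6, 29.5] 0.33
pin [250.3, 249.2] 0.65
pin_middle [248.9, 175.3] 0.89
[ 0.5534 -0.2214  2.0391] 116.833784688174 [('bore', 'w', np.float64(12.9)), ('notch', 'w', np.float64(68.7)), ('bore', 'w', np.float64(12.1)), ('notch', 'w', np.float64(9.0))]
grasp [ 0.457  -0.2901  0.0396] notch knob target in tool [ 0.0425  0.0344 -0.0004]
```

View pics/w4.png

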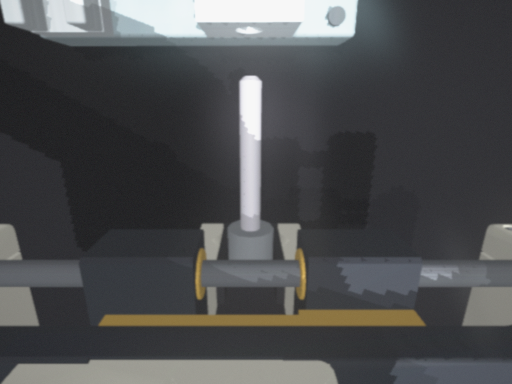

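```bash
python3 -m creep '[[[0,0,-0.15,0,0],[0,-0.1,0,0,0],[0,-0.1,0,0,0],[0,-0.1,0,0,0],[0,-0.1,0,0,0],[0,0,0,0,0],[0,0,0,0,0]]]'
python3 - <<'E'
from dockfit import *
t,R=pose();g=t+R@[0,0,.159]
W=shot("wrist");save(W,"w5.png")
for n in("dock","bore","notch","pin","pin_middle","cell"):
    q=nets.landmark_of(W,n)
    if q:print(n,q[0]["uv"],round(q[0]["confidence"],2))
print("pred notch uv",proj(W,[.5944-.018*.9486-.08*.3164,-.244-.018*.3164+.08*.9486,.04]),"grasp",g)
E
```

```text
clock: 16.52
tool_pos: [0.4323, -0.2131, 0.2286]
orientation: [180.0, -0.0, 18.5]
force: [0.0, -0.8, -1.0]
opening: 0.0232
gripper_force: 30.0
bore [404.7, 45.9] 0.66
pin [251.2, 245.0] 0.56
pin_middle [250.3, 173.8] 0.85
pred notch uv [251.4927   1.18  ] grasp [ 0.4324 -0.2131  0.0696]
```

View pics/w5.png

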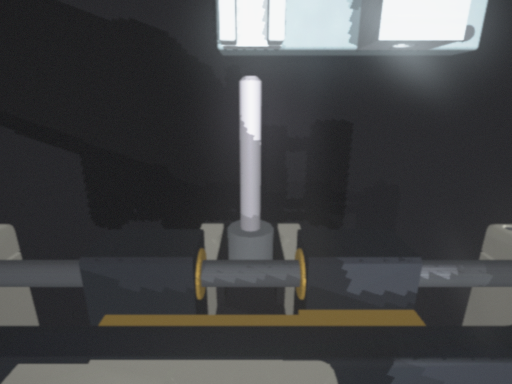

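```bash
python3 -m creep '[[[0.14,0,0,0,0],[0.14,0,0,0,0],[0.145,0,0,0,0],[0,0,0.08,0,0],[0,0,0.04,0,0],[0,0,0.022,0,0],[0,0,0,0,0],[0,0,0,0,0]]]'
python3 - <<'E'
from dockfit import *
W=shot("wrist");save(W,"w6.png")
for n in("bore","notch","pin","pin_middle"):
    q=nets.landmark_of(W,n)
    if q:print(n,q[0]["uv"],round(q[0]["confidence"],2))
t,R=pose();g=t+R@[0,0,.159];m=g+R@[.0415,0,0]
N=np.array([.5944-.018*.9486-.08*.3164,-.244-.018*.3164+.08*.9486,.04])
print(g,"notch-mid in tool",R.T@(N-m))
E
```

```text
clock: 17.53
tool_pos: [0.5124, -0.1872, 0.1996]
orientation: [-180.0, 0.1, 18.4]
force: [1.2, 0.2, -1.1]
opening: 0.0232
gripper_force: 30.0
notch [247.7, 176.9] 0.58
pin [249.2, 250.8] 0.77
pin_middle [250.0, 177.8] 0.55
[ 0.5131 -0.187   0.0414] notch-mid in tool [-0.0004 -0.0002  0.0015]
```

View pics/w6.png

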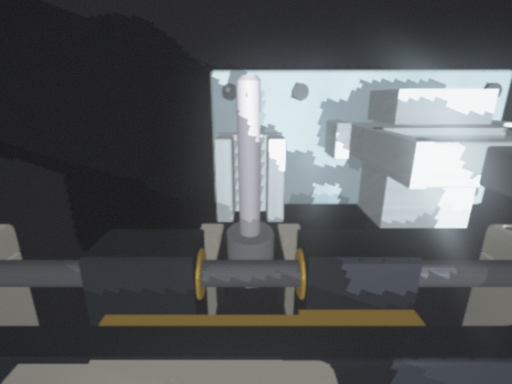

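```bash
python3 -m creep '[[[0,0,0.005,0,0],[0,0,0,0,0.6],[0,0,0,0,0.6],[0,0,0,0,0.6],[0,0,0,0,0.6],[0,0,0,0,0.6],[0,0,0,0,0.6],[0,0,0,0,0.6]]]'
python3 -m creep '[[[0,0,-0.05,0,0.6],[0,0,-0.15,0,0.6],[0,0,-0.2,0,0.6],[0,0,-0.2,0,0.6],[0,0,-0.2,0,0.6],[0,0,0,0,0.6],[0,0,0,0,0.6]]]'
python3 - <<'E'
from dockfit import *
t,R=pose();print(t)
W=shot("wrist");save(W,"w7.png")
for n in("bore","notch","pin","pin_middle","handle","cell","window"):
    q=nets.landmark_of(W,n)
    if q:print(n,q[0]["uv"],round(q[0]["confidence"],2))
q=nets.landmark_of(W,"pin_middle")
for x in q[:2]:print(x, R.T@(onz(W,x["uv"],.04)-np.array([.5520,-.1738,.04])))
E
```

```text
clock: 18.45
tool_pos: [0.513, -0.1868, 0.1989]
orientation: [180.0, 0.0, 18.4]
force: [-0.4, -0.5, -0.2]
opening: 0.052
gripper_force: 0.0
clock: 19.03
tool_pos: [0.5134, -0.1869, 0.3627]
orientation: [179.9, -0.4, 18.5]
force: [-0.2, 0.5, -1.0]
opening: 0.0526
gripper_force: 0.0
[ 0.5134 -0.1869  0.3627]
bore [324.2, 158.4] 0.55
notch [250.6, 141.0] 0.88
pin [247.2, 173.1] 0.75
pin_middle [249.4, 138.2] 0.92
handle [354.0, 125.2] 0.84
cell [323.7, 118.9] 0.76
window [338.5, 123.5] 0.94
{'uv': [249.4, 138.2], 'confidence': 0.92} [0.0011 0.0001 0.    ]
```

View pics/w7.png

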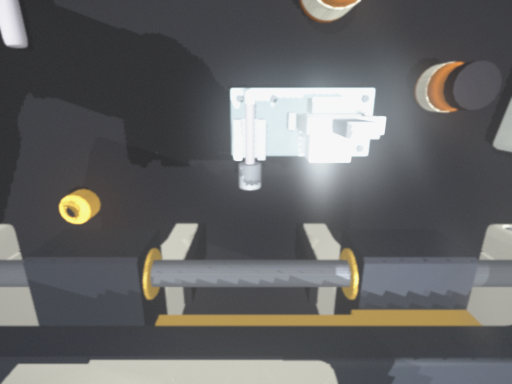

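```bash
cat >r.py <<'E'
from dockfit import *
p,r,w=fit({k:v for k,v in M.items() if k!="pin"},("wrist","wrist","wrist"));print(p,np.degrees(p[2]),r)
t,R=pose();print(t,"handle in tool",R.T@(w(p,np.array([0,0,.124]))-t))
E
python3 r.py
python3 -m creep '[[[0.1,0.2,0,0,0.6],[0.1,0.2,0,0,0.6],[0,0,0,0,0.6],[0,0,0,0,0.6]]]'
python3 r.py
```

```text
[ 0.5937 -0.2435  0.3157] 18.08672908374246 [('dock', 'w', np.float64(0.8)), ('bore', 'w', np.float64(2.8)), ('notch', 'w', np.float64(2.3)), ('cell', 'w', np.float64(2.8)), ('window', 'w', np.float64(2.7)), ('handle', 'w', np.float64(2.4)), ('dock', 'w', np.float64(1.0)), ('bore', 'w', np.float64(1.0)), ('notch', 'w', np.float64(0.9)), ('cell', 'w', np.float64(1.8)), ('handle', 'w', np.float64(1.1)), ('dock', 'w', np.float64(0.5)), ('bore', 'w', np.float64(1.9)), ('notch', 'w', np.float64(1.4)), ('cell', 'w', np.float64(1.9)), ('window', 'w', np.float64(3.2)), ('handle', 'w', np.float64(1.2))]
[ 0.513  -0.1868  0.3589] handle in tool [0.0586 0.0793 0.2349]
clock: 20.87
tool_pos: [0.5729, -0.2469, 0.3573]
orientation: [-180.0, 0.1, 18.3]
force: [-0.7, 0.7, -0.3]
opening: 0.052
gripper_force: 0.0
[ 0.5951 -0.2436  0.3149] 18.04405303047038 [('dock', 'w', np.float64(3.2)), ('bore', 'w', np.float64(2.5)), ('notch', 'w', np.float64(2.8)), ('cell', 'w', np.float64(2.2)), ('window', 'w', np.float64(0.5)), ('handle', 'w', np.float64(2.0)), ('dock', 'w', np.float64(1.7)), ('bore', 'w', np.float64(1.7)), ('notch', 'w', np.float64(1.9)), ('cell', 'w', np.float64(2.0)), ('window', 'w', np.float64(1.8)), ('handle', 'w', np.float64(2.8)), ('dock', 'w', np.float64(1.6)), ('bore', 'w', np.float64(2.7)), ('cell', 'w', np.float64(3.0)), ('window', 'w', np.float64(0.5)), ('handle', 'w', np.float64(1.5))]
[ 0.572  -0.2457  0.3588] handle in tool [0.0226 0.0053 0.2348]
```

```bash
python3 -m creep '[[[0.112,0.02,0,0,0.6],[0,0,0.13,0,0.6],[0,0,0.13,0,0.6],[0,0,0.12,0,0.6],[0,0,0,0,0.6],[0,0,0,0,0],[0,0,0,0,0],[0,0,0,0,0]]]'
python3 -m creep '[[[0,0,0,0,0],[0,0,0,0,0],[0,0,0,0,0],[0,0,0,0,0],[0,0,0,0,0]]]'
```

```text
clock: 22.58
tool_pos: [0.5952, -0.2426, 0.2849]
orientation: [179.9, -0.1, 18.5]
force: [0.1, -0.8, 0.9]
opening: 0.0381
gripper_force: 0.0
clock: 23.0
tool_pos: [0.5949, -0.2426, 0.2841]
orientation: [179.9, -0.1, 18.5]
force: [-0.6, -0.3, 6.2]
opening: 0.0238
gripper_force: 30.0
```

```bash
python3 -m creep '[[[0,0,-0.05,0,0],[0,0,-0.05,0,0],[0,0,0,0,0],[-0.03,0,0,0,0],[-0.03,0,0,0,0],[-0.03,0,0,0,0],[-0.03,0,0,0,0],[-0.03,0,0,0,0]]]'
python3 -m creep '[[[0,0,0,0,0],[0,0,0,0,0]]]'
python3 -m creep '[[[0,0,-0.05,0,0],[0,0,-0.1,0,0],[0,0,-0.1,0,0],[0,0,-0.1,0,0],[0,0,-0.1,0,0],[0,0,0,0,0],[0,0,0,0,0]]]'
cat > tilt.py <<'E'
from h import *
np.set_printoptions(precision=4,suppress=True)
t,R=pose();g=t+R@[0,0,.159];print("grasp",g)
Sh=[shot("scene"),shot("top"),shot("wrist")]
X={}
for n in("handle","window","cell","pin_middle"):
    r=[]
    for d in Sh:
        q=nets.landmark_of(d,n)
        if q and q[0]["confidence"]>.3:
            r.append(ray(d,q[0]["uv"]));c,v=r[-1]
            # intersect with vertical plane through grasp spanned by tool x and z
            k=np.dot(g-c,R[:,1])/np.dot(v,R[:,1]);print(n,np.round(q[0]["uv"]),round(q[0]["confidence"],2),"in tool",R.T@(c+k*v-g))
    if len(r)>1:
        x,e=tri(r);X[n]=x;print("  tri in tool",R.T@(x-g),e)
E
python3 tilt.py
```

```text
clock: 23.67
tool_pos: [0.5655, -0.2521, 0.3026]
orientation: [-180.0, -0.0, 18.4]
force: [5.2, 1.3, -2.1]
opening: 0.0235
gripper_force: 30.0
clock: 23.83
tool_pos: [0.5652, -0.2521, 0.3027]
orientation: [-180.0, 0.1, 18.4]
force: [0.8, -0.2, -0.7]
opening: 0.0239
gripper_force: 30.0
clock: 24.42
tool_pos: [0.5655, -0.252, 0.3941]
orientation: [180.0, -0.0, 18.4]
force: [-0.7, 0.6, -2.0]
opening: 0.0236
gripper_force: 30.0
grasp [ 0.5656 -0.252   0.2351]
handle [156. 167.] 0.79 in tool [ 0.1251 -0.     -0.1125]
window [161. 186.] 0.76 in tool [ 0.1141 -0.     -0.0471]
window [250. 193.] 0.77 in tool [ 0.0821 -0.     -0.145 ]
  tri in tool [0.015  0.0005 0.0599] [np.float64(1.1), np.float64(1.1)]
cell [166. 201.] 0.67 in tool [0.0393 0.     0.0853]
cell [243. 134.] 0.66 in tool [ 0.7345 -0.      2.6817]
  tri in tool [ 0.2028 -0.0996 -0.0931] [np.float64(97.7), np.float64(97.7)]
pin_middle [202. 213.] 0.53 in tool [ 0.7188  0.     -0.7173]
pin_middle [182. 152.] 0.57 in tool [ 0.0793 -0.     -0.1367]
  tri in tool [ 0.0195 -0.0777  0.1906] [np.float64(0.5), np.float64(0.5)]
```

```bash
python3 -m creep '[[[0.026,-0.063,-0.006,0,0],[0.053,-0.126,-0.011,0,0],[0.053,-0.126,-0.011,0,0],[0.053,-0.126,-0.011,0,0],[0.053,-0.126,-0.011,0,0],[0.053,-0.126,-0.011,0,0],[0.053,-0.126,-0.011,0,0],[0.053,-0.126,-0.011,0,0]]]' | head -2
python3 -m creep '[[[0.053,-0.126,-0.011,0,0],[0.053,-0.126,-0.011,0,0],[0.053,-0.126,-0.011,0,0],[0.053,-0.126,-0.011,0,0],[0.053,-0.126,-0.011,0,0],[0.053,-0.126,-0.011,0,0],[0.053,-0.126,-0.011,0,0],[0.053,-0.126,-0.011,0,0]]]' | head -2
python3 -m creep '[[[0.026,-0.063,-0.006,0,0],[0,0,0,0.028,0],[0,0,0,0.028,0],[0,0,0,0,0],[0,0,0,0,0]]]'
python3 tilt.py
```

```text
clock: 25.83
tool_pos: [0.5813, -0.0457, 0.4098]
clock: 26.5
tool_pos: [0.5978, 0.1724, 0.4274]
clock: 26.92
tool_pos: [0.5989, 0.1843, 0.4283]
orientation: [180.0, 0.0, 13.5]
force: [-0.1, -0.3, -1.3]
opening: 0.0238
gripper_force: 30.0
grasp [0.5989 0.1843 0.2693]
handle [358. 168.] 0.74 in tool [-0.0003 -0.      0.0146]
handle [246. 243.] 0.73 in tool [ 0.063  -0.     -0.1072]
  tri in tool [-0.003  -0.0021  0.0181] [np.float64(0.2), np.float64(0.2)]
window [356. 186.] 0.84 in tool [0.0123 0.     0.0613]
window [307. 206.] 0.73 in tool [-0.0624 -0.     -1.7592]
window [247. 196.] 0.78 in tool [ 0.0633 -0.     -0.0904]
  tri in tool [ 0.0018  0.1094 -0.041 ] [np.float64(99.6), np.float64(211.1), np.float64(118.1)]
cell [357. 203.] 0.66 in tool [ 0.0339 -0.      0.0927]
cell [163. 174.] 0.36 in tool [0.0417 0.     0.1195]
cell [250. 158.] 0.98 in tool [0.046  0.     0.0296]
  tri in tool [0.036  0.0023 0.089 ] [np.float64(0.6), np.float64(3.3), np.float64(3.1)]
pin_middle [202. 214.] 0.72 in tool [-13.3773  -0.      17.4291]
```

```bash
cat > tf.py <<'E'
from h import *
from scipy.optimize import least_squares
np.set_printoptions(precision=4,suppress=True)
t,R=pose();g=t+R@[0,0,.159];D=[]
for k in range(3):
  for f in("scene","top","wrist"):
    d=shot(f)
    for n,z in(("handle",.092),("window",.046),("cell",0)):
        q=nets.landmark_of(d,n)
        if q and q[0]["confidence"]>.5:D.append((n,f,z,)+ray(d,q[0]["uv"]))
def pt(p,z): b=.0995+p[2]-z; return g+R@np.array([p[1]+b*np.sin(p[0]),p[3],b*np.cos(p[0])])
def res(p,full=0):
    r=[1e3*np.cross(pt(p,z)-c,v) for n,f,z,c,v in D]
    return r if full else np.r_[np.ravel(r),p[1]/.003*2,p[2]/.003*2,p[3]/.003*2]
o=least_squares(res,[.3,0,0,0],loss="soft_l1",f_scale=3);J=o.jac;print("tilt,dx,dz,dy",o.x,"sd",np.sqrt(np.diag(np.linalg.inv(J.T@J)))*3)
print([(n,f[0],round(np.linalg.norm(r),1)) for (n,f,*_),r in zip(D,res(o.x,1))])
w=pt(o.x,.046);print("window",w)
for tc in(.27,.31,.35):
    y=.2345;F=np.array([.6054+np.cos(y)*(.2-.2*np.cos(tc)),.1847+np.sin(y)*(.2-.2*np.cos(tc)),.28-.2*np.sin(tc)]);print(tc,F,"move in tool",R.T@(F-w))
E
python3 tf.py
```

```text
tilt,dx,dz,dy [ 0.3371 -0.0009  0.0025  0.    ] sd [0.0302 0.0027 0.0026 0.0009]
[('handle', 's', np.float64(5.8)), ('window', 's', np.float64(3.6)), ('cell', 's', np.float64(6.2)), ('handle', 'w', np.float64(0.6)), ('window', 'w', np.float64(1.3)), ('cell', 'w', np.float64(2.1)), ('handle', 's', np.float64(6.3)), ('window', 's', np.float64(1.1)), ('cell', 's', np.float64(7.4)), ('handle', 'w', np.float64(2.2)), ('window', 'w', np.float64(0.5)), ('cell', 'w', np.float64(1.0)), ('handle', 's', np.float64(414.7)), ('window', 's', np.float64(0.7)), ('cell', 's', np.float64(4.4)), ('handle', 'w', np.float64(2.7)), ('window', 'w', np.float64(0.6)), ('cell', 'w', np.float64(1.8))]
window [0.6163 0.1882 0.2164]
0.27 [0.6124 0.1864 0.2267] move in tool [-0.0042  0.0009 -0.0102]
0.31 [0.6147 0.1869 0.219 ] move in tool [-0.0019  0.0009 -0.0026]
0.35 [0.6172 0.1875 0.2114] move in tool [0.0007 0.0009 0.005 ]
```

```bash
python3 - <<'E'
from h import *
np.set_printoptions(precision=4,suppress=True)
S=shot("scene");T=shot("top");W=shot("wrist")
for n,X in(("camera",[.6054,.1847,0]),("focus",[.6147,.1869,.219]),("notch",[.552,-.1738,.04]),("pin_middle",[.552,-.1738,.04])):
    for d,l in((S,"s"),(T,"t"),(W,"w")):
        q=nets.landmark_of(d,n);print(n,l,[(np.round(x["uv"],1),round(x["confidence"],2)) for x in q[:2]],"mine",proj(d,X))
E
```

```text
camera s [] mine [338.6898 237.2807]
camera t [] mine [176.8799 191.1932]
camera w [] mine [250.9463 152.4663]
focus s [] mine [357.1141 184.4816]
focus t [] mine [159.4172 181.9132]
focus w [(array([251.6, 192.6]), 0.66)] mine [251.5698 196.0359]
notch s [(array([200.3, 209.9]), 0.62)] mine [201.1016 212.1242]
notch t [(array([307.2, 207.5]), 0.6)] mine [308.3673 209.2429]
notch w [(array([487.8, 253.3]), 0.58)] mine [490.7569 252.7326]
pin_middle s [(array([199. , 214.6]), 0.67)] mine [201.1016 212.1242]
pin_middle t [(array([306.5, 206.5]), 0.47)] mine [308.3673 209.2429]
pin_middle w [] mine [490.7569 252.7326]
```

```bash
python3 -m creep '[[[-0.008,0,-0.012,0,0],[0,0,0,0,0],[0,0,0,0,0],[0,0,0,0,0],[0,0,0,0,0]]]' && python3 -c "
from plant import workorder;print(workorder.close_job())"
```

```text
clock: 30.63
tool_pos: [0.5976, 0.1838, 0.4307]
orientation: [-180.0, -0.0, 13.4]
force: [-0.4, 0.9, -0.7]
opening: 0.0238
gripper_force: 30.0
the job is handed in; nothing more can be done
None
```

I handed the job in at 30.6 s, with the pin released in the side notch and the cell held at my estimated focus point, leaning about 0.33 rad against a measured head tilt of about 0.31; the judge returned no verdict, so success is not confirmed.

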